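# Offer a cast lever up to its inspection fixture

### The arm

A 6-joint arm with a two-finger parallel gripper is mounted at the origin on a cart in front of the work surface, level with it; the furniture and walls round the work are solid. World frame = base frame: x ahead of the robot, y to its left, z up, the work surface at z = 0. Lengths are in m, angles in degrees, forces in N, time in s.
With the tool pointing down it reaches from about 0.35 to 0.725 m from the base axis. Payload 6 kg.
Tool frame: the origin (TCP) lies at the very end of the fingers, on their centre line; the grasp point (between the pads) lies r.pinch_z behind it (r.pinch_z is the distance from the TCP to the grasp point, in m); z points along the fingers, y is the line along which they close (so a half turn about z gives the same grasp; the last joint's range is limited). The gripper opens to 85 mm and grips with 20 to 120 N. Pads are 22 mm wide; open, the fingers measure 114 mm over their backs; the gripper's body (76 mm by 85 mm) begins 54 mm behind the grasp point. The pads swing forward as they close: fully open they stand 13 mm farther back than shut.
Start: joints at [-54.677, 2.303, 4.859, 0, -92.561, -19.12], TCP at [0.167, -0.576, 0.211] pointing down, gripper open.
Joint ranges: [-146.85, 146.85], [-73.84, 115.35], [-62.03, 85.46], [-188.31, 113.3], [-161.28, -10.13], [-171.36, 171.36]. Speed limits (degrees/s): [147.25, 147.25, 172.46, 180, 180, 180].

### API

Orientations are given as [roll, pitch, yaw] about the fixed x, y, z axes, in that order (R = Rz(yaw) Ry(pitch) Rx(roll)).
In Python, from rig import r gives the robot as it stands.
- The arm moves only by the tool shift_gripper, called as name(argument=value, ...), one argument or row to a line, values as JSON. Schema: {"type":"object","properties":{"segments":{"type":"array","items":{"type":"object","properties":{"dx":{"type":"number"},"dy":{"type":"number"},"dz":{"type":"number"},"turn":{"type":"number"},"finger_gap":{"type":"number"}},"additionalProperties":false,"required":["finger_gap"]},"minItems":1,"maxItems":20},"clamp_n":{"type":"number"},"only":{"type":"string"},"quiet":{"type":"boolean"},"lines":{"type":"string"}},"required":["segments"],"additionalProperties":false}. segments is a list of rows, 1 to 20 of them, each an object with the fields dx, dy, dz (the shift in m), turn (a turn about the tool's z in degrees), finger_gap (the opening from 0.0 (shut) to 1.0 (fully open)); a field left out counts as zero (the opening has to be given); each row shifts and turns the commanded pose from where the row before left it, along the tool's axes as they then stand; what a row does not reach is not made up. A row lasts 1/8 s, in which the tool goes at most 0.0625 m and 10.7 degrees, less where a joint would pass 70% of its speed; a pose out of reach is approached as far as the arm can. The fingers move at their own pace and stop on an object; clamp_n is the grip in N (left out, the last holds). Time passes only in rows, so rows that do not move let the fingers close. The tool returns the time, the measured TCP pose, the force, the opening and the grip force at its end. only (a regular expression) keeps the lines of the reply that match it, lines (a string "A,B") keeps lines A to B, and quiet returns only ok. Input that does not fit is refused with a message, and nothing moves.
- r.get_state(): the state, without advancing time (a new reading comes with each control period).
- r.camera(name): name is "scene" or "top"; returns a dict with "frame" (400x640x3 uint8, red, green, blue), "mtx" (3x3 intrinsics, pixels), "T" (4x4, takes a point from camera to world coordinates). Camera axes: x right, y down, z forward; pixel columns grow to the right and rows downward; lengths in m; the calibration is good to about 2 mm. A picture is of the moment at which its call begins. There is no depth.
- r.hand_in(): hands the job in; it is judged then, once.
The state is a dict: "t": time; "joint_pos": joint angles; "qd": joint speeds; "joint_torque": joint torques, N m; "ee_pos": TCP position; "tool_rot": TCP orientation; "force": force on the tool from outside, world axes, zero at the start; "wrist_torque": the same for the moment, N m; "grip_width": opening from 0.0 (shut) to 1.0 (fully open); "grip_force": force on a finger pad.
Only numpy, scipy, OpenCV 4.12 (cv2) and the standard library are available. Lean on these libraries where they do the work, as an engineer would, in place of code of your own. Each camera call takes 0.05 s, during which the arm holds its last target. There are 200 camera calls.

### The job

Get the fixture ready for the cast lever: put each loose rest collar over the locating pin it fits, right down flat on the plate. Then pick the lever up by its balance point, across the web, and hold it level over the fixture about 20 mm above the pin tips, large bore over the thick pin and small bore over the thin one, touching neither, so that I can guide it straight down. Finish while still holding it there, and leave the instruments lying around undisturbed.

Things in the scene. Friction and masses are not known exactly. Their poses are not given: they have to be found in the camera images.
- fixture: Inspection fixture, fixed to the bench (place and yaw differ per start): ground steel plate 240 x 90 mm, top face 20 mm above the bench, with two upright bullet-nosed steel pins on its long centre line, 160 mm apart, each 80 mm from the middle. Origin: under the plate's centre, at bench height. x runs along the plate from the thick to the thin pin, z up.
- thick_pin_tip (a point): Tip of the thick pin: 21 mm in diameter, standing 40 mm above the plate (tip 60 mm above the bench); straight for the lower 30 mm, the top 10 mm taper to a 6 mm wide tip.
- thin_pin_tip (a point): Tip of the thin pin: 12 mm in diameter, standing 40 mm above the plate (tip 60 mm above the bench); straight for the lower 30 mm, the top 10 mm taper to a 6 mm wide tip.
- large_collar: Loose steel ring lying flat on the bench, 40 mm outside, 24 mm bore, 22 mm high, about 0.14 kg; fits the thick pin. Origin: centre of its underside, z up along its bore.
- small_collar: Loose steel ring lying flat on the bench, 30 mm outside, 15 mm bore, 22 mm high, about 0.09 kg; fits the thin pin and does not go over the thick one. Origin: centre of its underside, z up along its bore.
- cast_lever: Loose grey cast-iron lever lying flat, 0.68 to 0.92 kg, 220 mm long, 36 mm high: large and small round boss, upright bores 160 mm apart, joined by a straight web 14 mm wide with upright sides 7 to 29 mm above the underside. Origin: on the underside plane below the balance point, mid-web, 48.5 mm from the large bore's axis (111.5 from the small). x runs from the large to the small bore, z up.
- lever_large_bore (a point): Centre, on the lever's underside, of the 24 mm bore of its large boss (52 mm across, 36 mm high, with a 14 mm wide lug and set-screw behind it and a tiny grease nipple at its side).
- lever_small_bore (a point): Centre, on the lever's underside, of the 15 mm bore of its small boss (32 mm across, 36 mm high).
- micrometer: Bystander: a 140 x 50 x 19 mm micrometer lying flat on the bench. Origin: centre of its underside, long axis y.
- dial_indicator: Bystander: a dial indicator lying on its back, 118 x 58 x 25 mm. Origin: centre of its underside, stem along -x.
- loupe: Bystander: a black eye loupe, 40 mm across, 44 mm high, standing on its rim. Origin: centre of its underside.

How it is judged:
By the outcome, as a careful person would: the job done as asked, in the order asked, and still so for the second after the job is handed in, while the arm keeps its last pose, push and grip.
It also fails if it takes over 67 s, if anything falls off the work surface, if the arm or the gripper's body presses on something with over 40 N, if the wrist force passes 120 N, or if a joint passes its speed limit or range.

## Working session

There is one attempt and no reset: what is moved stays moved. The work goes in short steps, Python scripts to look and compute and a tool call to move; the robot and the scene stay as the last step left them, time stands still between calls to the robot, and variables do not carry over. Pictures are saved under pics/ and viewed, at most 10 in all, crops included, and the job is handed in when it is done.

```bash
ls; mkdir -p pics; python3 - <<'E'
from rig import r
import cv2,numpy as np
for n in("top","scene"):
    c=r.camera(n); cv2.imwrite(f"pics/{n}0.png",c["frame"][:,:,::-1]); print(n,c["mtx"].round(1).tolist(),c["T"].round(4).tolist())
print(r.get_state(), r.pinch_z)
E
```

```text
pics
rig.py
top [[377.2, 0.0, 316.4], [0.0, 377.2, 194.1], [0.0, 0.0, 1.0]] [[0.0055, -0.9858, 0.1677, 0.3713], [-1.0, -0.0068, -0.007, -0.049], [0.008, -0.1677, -0.9858, 1.1505], [0.0, 0.0, 0.0, 1.0]]
scene [[495.6, 0.0, 318.5], [0.0, 495.6, 187.9], [0.0, 0.0, 1.0]] [[-0.885, -0.2727, 0.3773, 0.0308], [-0.4653, 0.4941, -0.7344, 0.9759], [0.0138, -0.8255, -0.5642, 0.8648], [0.0, 0.0, 0.0, 1.0]]
{'t': 0.1, 'joint_pos': array([-5.46783987e+01,  2.33750671e+00,  4.80707772e+00, -2.47839204e-02,
       -9.25598466e+01, -1.91206876e+01]), 'qd': array([ 0.03626817, -0.07030061,  0.12784886,  0.05933064,  0.01843039,
       -0.00190614]), 'joint_torque': array([-6.91698529e-03, -3.69343293e+01,  3.48279512e+01,  6.95183605e+00,
       -4.55130226e-03,  7.84065634e-06]), 'ee_pos': array([ 0.16740299, -0.57583632,  0.20964198]), 'tool_rot': array([ 1.79906594e+02, -6.17564706e-03, -1.63797994e+02]), 'force': array([ 1.2187091 , -0.13508625, -0.21122214]), 'wrist_torque': array([-0.0385099 , -0.01764624,  0.03309263]), 'grip_force': 0.0, 'grip_width': 1.0025584575423956} 0.0187
```

View pics/top0.png

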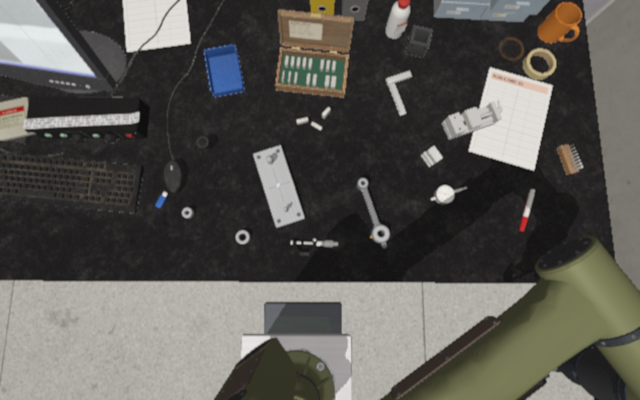

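View pics/scene0.png

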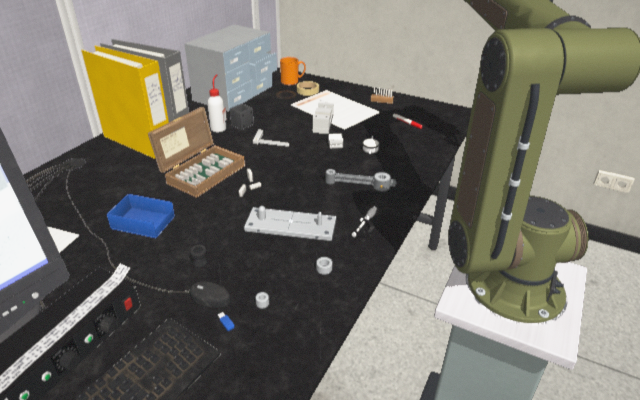

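The top view shows the fixture around (278,187), large collar (242,237), small collar (187,213), lever from (380,233) large to (363,183) small, micrometer (314,243), loupe (203,142) and dial (446,194). I'll zoom in for accurate points.

```bash
python3 - <<'E'
import cv2
a=cv2.imread("pics/top0.png")[130:265,170:400]; cv2.imwrite("pics/t1.png",cv2.resize(a,None,fx=3.4,fy=3.4,interpolation=cv2.INTER_CUBIC))
a=cv2.imread("pics/scene0.png")[160:320,235:405]; cv2.imwrite("pics/s1.png",cv2.resize(a,None,fx=3.7,fy=3.7,interpolation=cv2.INTER_CUBIC))
E
```

```text
(no output)
```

View pics/t1.png

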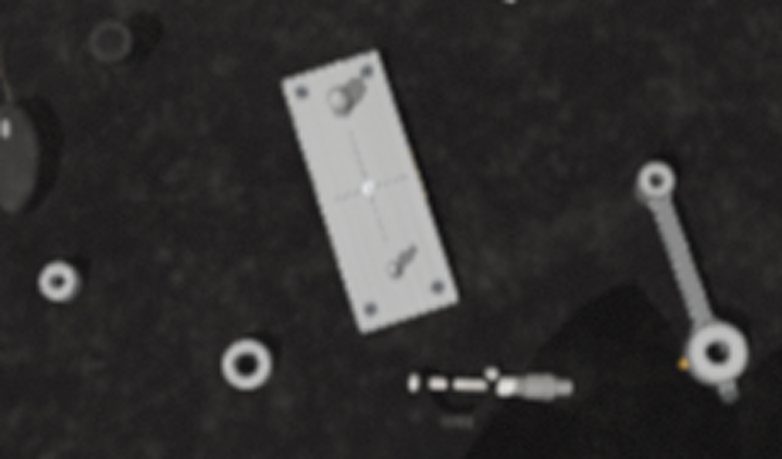

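View pics/s1.png

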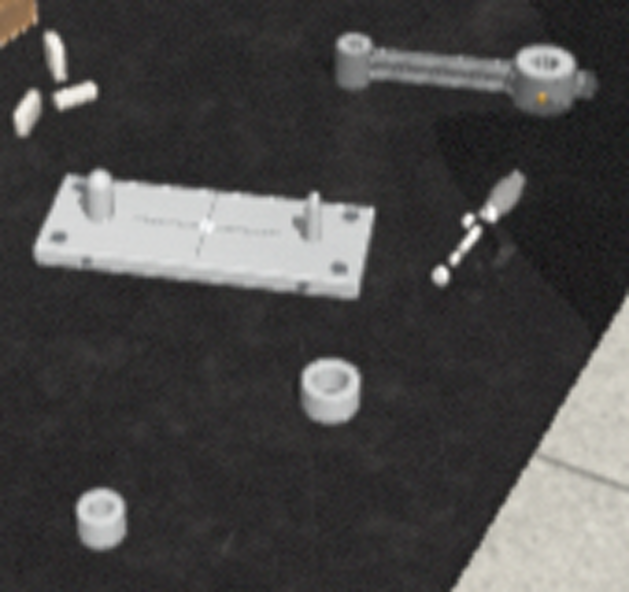

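The crops show the thick pin's tip at the far-left end: top crop (342,99), scene crop (99,178). The thin pin's tip is at (395,268) and (314,197). The lever bosses are at (717,352) and (656,181) in the top crop, and the collars at (247,364) and (58,282). Next I'll fit silhouettes in both views.

```bash
cat > h.py <<'E'
import numpy as np, cv2
from scipy.optimize import minimize
K={};T={}
def snap(r,n):
    c=r.camera(n); K[n]=c["mtx"];T[n]=c["T"]; return c["frame"][:,:,::-1].copy()
def proj(n,P):
    q=(np.asarray(P,float)-T[n][:3,3])@T[n][:3,:3]; q=q@K[n].T; return q[:,:2]/q[:,2:]
def ray(n,uv,z):
    d=T[n][:3,:3]@np.linalg.solve(K[n],[uv[0],uv[1],1]); o=T[n][:3,3]; return o+d*(z-o[2])/d[2]
def prism(n,xy,z0,z1):
    P=np.vstack([np.c_[xy,np.full(len(xy),z)] for z in(z0,z1)])
    return cv2.convexHull(proj(n,P).astype(np.float32))[:,0]
a=np.linspace(0,2*np.pi,40,endpoint=False)
def circ(x,y,rad): return np.c_[x+rad*np.cos(a),y+rad*np.sin(a)]
def rot(p,pose):
    c,s=np.cos(pose[2]),np.sin(pose[2]); return np.asarray(p)@np.array([[c,s],[-s,c]])+pose[:2]
def box(x0,x1,y0,y1): return [[x0,y0],[x1,y0],[x1,y1],[x0,y1]]
def shapes(kind,p,z=0):
    if kind=="L": return [(circ(*p[:2],.02),z,z+.022)]
    if kind=="S": return [(circ(*p[:2],.015),z,z+.022)]
    if kind=="F": return [(rot(box(-.12,.12,-.045,.045),p),0,.02),(rot(circ(-.08,0,.0105),p),.02,.05),(rot(circ(-.08,0,.003),p),.05,.06),(rot(circ(.08,0,.006),p),.02,.05),(rot(circ(.08,0,.003),p),.05,.06)]
    return [(rot(circ(-.0485,0,.026),p),z,z+.036),(rot(circ(.1115,0,.016),p),z,z+.036),(rot(box(-.04,.11,-.007,.007),p),z+.007,z+.029)]
def sil(n,kind,p,x0,y0,w,h,s=4,z=0):
    m=np.zeros((h*s,w*s),np.uint8)
    for xy,z0,z1 in shapes(kind,p,z):
        q=(prism(n,xy,z0,z1)-[x0,y0]+.5)*s-.5
        cv2.fillConvexPoly(m,np.round(q*16).astype(np.int32),255,shift=4)
    return cv2.resize(m,(w,h),interpolation=cv2.INTER_AREA)/255.
def fit(imgs,kind,p0,step=(.004,.004,.05),z=0):
    R={}
    for n,im in imgs.items():
        q=np.vstack([prism(n,*s) for s in shapes(kind,p0,z)]); lo=np.floor(q.min(0)-9).astype(int); hi=np.ceil(q.max(0)+9).astype(int)
        R[n]=(*lo,*(hi-lo),cv2.cvtColor(im,cv2.COLOR_BGR2GRAY)[lo[1]:hi[1],lo[0]:hi[0]].astype(float))
    def cost(p):  # least-squares two-level explanation of grey values
        e=0
        for n,(x0,y0,w,h,g) in R.items():
            m=sil(n,kind,p,x0,y0,w,h,z=z); m=cv2.GaussianBlur(m,(0,0),.6); A=np.c_[m.ravel(),np.ones(m.size)]
            c=np.linalg.lstsq(A,g.ravel(),rcond=None)[0]; e+=((A@c-g.ravel())**2).mean()/g.var()
        return e
    p0=np.asarray(p0,float);k=len(p0)
    sx=np.vstack([p0]+[p0+np.eye(k)[i]*step[i] for i in range(k)])
    o=minimize(cost,p0,method="Nelder-Mead",options=dict(initial_simplex=sx,xatol=1e-5,fatol=1e-6,maxiter=250))
    return o.x,o.fun
E
cat > m.py <<'E'
from rig import r
from h import *
I={n:snap(r,n) for n in("top","scene")}
def tc(u,v): return ((u+.5)/3.4-.5+170,(v+.5)/3.4-.5+130)
fa,fb=ray("top",tc(342,99),.06),ray("top",tc(395,268),.06)
la,lb=ray("top",tc(717,352),.036),ray("top",tc(656,181),.036)
print("pin dist",np.linalg.norm(fa-fb),"bore dist",np.linalg.norm(la-lb))
def pose(a,b,f): return [*(a+(b-a)*f)[:2],np.arctan2(*(b-a)[1::-1])]
g={"L":ray("top",tc(247,364),.022)[:2],"S":ray("top",tc(58,282),.022)[:2],"F":pose(fa,fb,.5),"V":pose(la,lb,48.5/160)}
for k,p in g.items():
    print(k,np.round(p,4))
    for w in(["top"],["scene"],["top","scene"]):
        x,f=fit({n:I[n] for n in w},k,p); print("  ",w,x.round(4),round(f,3))
E
python3 m.py
```

```text
pin dist 0.1567669497411797 bore dist 0.1591762579555849
L [0.4333 0.1628]
   ['top'] [0.4337 0.1653] 0.255
   ['scene'] [0.4315 0.1587] 0.04
   ['top', 'scene'] [0.4322 0.1628] 0.452
S [0.5043 0.3321]
   ['top'] [0.5059 0.3354] 0.103
   ['scene'] [0.504  0.3289] 0.029
   ['top', 'scene'] [0.5043 0.3322] 0.345
F [ 0.5882  0.0568 -2.8221]
   ['top'] [ 0.5912  0.0608 -2.8153] 0.033
   ['scene'] [ 0.5907  0.0524 -2.8151] 0.056
   ['top', 'scene'] [ 0.5903  0.0582 -2.8163] 0.175
V [ 0.4911 -0.2312  0.3242]
   ['top'] [ 0.4912 -0.2321  0.3281] 0.133
   ['scene'] [ 0.4891 -0.2397  0.3383] 0.159
   ['top', 'scene'] [ 0.4895 -0.2343  0.3319] 0.394
```

```bash
cat > ov.py <<'E'
exec(open("m.py").read().split("def tc")[0])
P={"L":[.4337,.1653],"S":[.5059,.3354],"F":[.5912,.0608,-2.8153],"V":[.4912,-.2321,.3281]}
print(T["top"].round(4).tolist())
im=I["top"][130:265,170:400].copy(); im=cv2.resize(im,None,fx=3.4,fy=3.4,interpolation=cv2.INTER_CUBIC)
for k,p in P.items():
    for s in shapes(k,p): cv2.polylines(im,[np.round((prism("top",*s)-[170,130]+.5)*3.4-.5).astype(int)],True,(0,0,255),1)
cv2.imwrite("pics/ov1.png",im)
g=cv2.cvtColor(I["top"],cv2.COLOR_BGR2GRAY)
for n,(a,b,c,d) in {"L":(225,228,258,250),"S":(175,203,200,224),"F":(245,140,310,232)}.items():
    q=g[b:d,a:c]>100; y,x=np.nonzero(q); print(n,x.mean()+a,y.mean()+b,q.sum())
E
python3 ov.py
```

```text
[[0.0055, -0.9858, 0.1677, 0.3713], [-1.0, -0.0068, -0.007, -0.049], [0.008, -0.1677, -0.9858, 1.1505], [0.0, 0.0, 0.0, 1.0]]
L 242.00757575757575 236.6818181818182 132
S 186.64444444444445 212.1888888888889 90
F 278.10819808572614 186.0878069080316 2403
```

View pics/ov1.png

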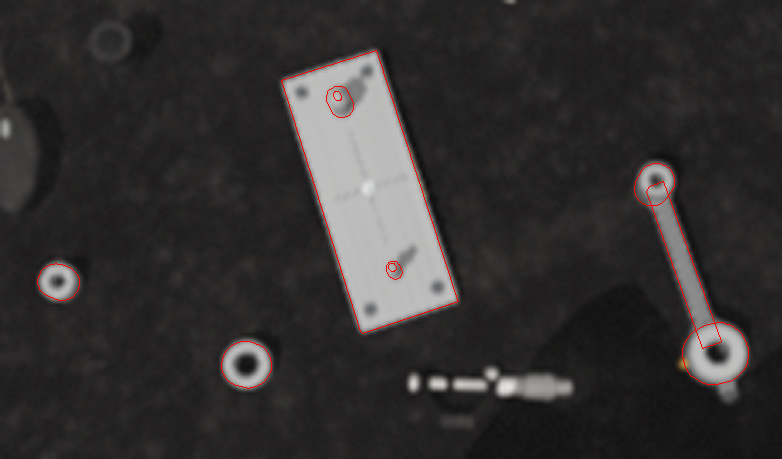

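The outlines sit well in the top view: the plate, both collars and the lever. But the two cameras disagree by about 7 mm in y. I'll settle that with two perpendicular pinches on the large collar, which gives me its position in the base frame. First, a helper to compute deltas in tool axes.

```bash
cat > go.py <<'E'
import sys, numpy as np
from rig import r
from scipy.spatial.transform import Rotation as R
s=r.get_state(); M=R.from_euler("xyz",s["tool_rot"],degrees=True).as_matrix()
print("t %.2f"%s["t"],"pos",s["ee_pos"].round(4),"rot",s["tool_rot"].round(2),"j",s["joint_pos"].round(0),"F",s["force"].round(1),"grip",round(s["grip_width"],3),round(s["grip_force"],1))
for a in sys.argv[1:]:
    v=[float(x) for x in a.split(",")]; p=np.array(v[:3]); d=M.T@(p-s["ee_pos"])
    yaw=v[3] if len(v)>3 else s["tool_rot"][2]
    print("to",p,"tool delta",d.round(4),"turn(after shift)",round(-((yaw-s["tool_rot"][2]+180)%360-180),2)); s["ee_pos"]=p
E
python3 go.py .4,-.35,.2 .4322,.1628,.12 .4322,.1628,.005
```

```text
t 0.30 pos [ 0.1674 -0.576   0.2102] rot [ 179.96   -0.   -163.8 ] j [-55.   2.   5.  -0. -93. -19.] F [-0.1  0.2 -0.1] grip 0.999 0.0
to [ 0.4  -0.35  0.2 ] tool delta [-0.2864  0.1522  0.0103] turn(after shift) -0.0
to [0.4322 0.1628 0.12  ] tool delta [-0.174   0.4834  0.0803] turn(after shift) -0.0
to [0.4322 0.1628 0.005 ] tool delta [-0.00e+00 -1.00e-04  1.15e-01] turn(after shift) -0.0
```

shift_gripper(
  segments=[
    {"dx": -0.041, "dy": 0.0217, "dz": 0.0015, "finger_gap": 1},
    {"dx": -0.041, "dy": 0.0217, "dz": 0.0015, "finger_gap": 1},
    {"dx": -0.041, "dy": 0.0217, "dz": 0.0015, "finger_gap": 1},
    {"dx": -0.041, "dy": 0.0217, "dz": 0.0015, "finger_gap": 1},
    {"dx": -0.041, "dy": 0.0217, "dz": 0.0015, "finger_gap": 1},
    {"dx": -0.041, "dy": 0.0217, "dz": 0.0015, "finger_gap": 1},
    {"dx": -0.041, "dy": 0.0217, "dz": 0.0015, "finger_gap": 1},
    {"dx": -0.0158, "dy": 0.0439, "dz": 0.0073, "finger_gap": 1},
    {"dx": -0.0158, "dy": 0.0439, "dz": 0.0073, "finger_gap": 1},
    {"dx": -0.0158, "dy": 0.0439, "dz": 0.0073, "finger_gap": 1},
    {"dx": -0.0158, "dy": 0.0439, "dz": 0.0073, "finger_gap": 1},
    {"dx": -0.0158, "dy": 0.0439, "dz": 0.0073, "finger_gap": 1},
    {"dx": -0.0158, "dy": 0.0439, "dz": 0.0073, "finger_gap": 1},
    {"dx": -0.0158, "dy": 0.0439, "dz": 0.0073, "finger_gap": 1},
    {"dx": -0.0158, "dy": 0.0439, "dz": 0.0073, "finger_gap": 1},
    {"dx": -0.0158, "dy": 0.0439, "dz": 0.0073, "finger_gap": 1},
    {"dx": -0.0158, "dy": 0.0439, "dz": 0.0073, "finger_gap": 1},
    {"dx": -0.0158, "dy": 0.0439, "dz": 0.0073, "finger_gap": 1},
    {"finger_gap": 1},
  ],
  clamp_n=25,
)

```text
t: 2.68
ee_pos: [0.4321, 0.164, 0.1187]
tool_rot: [-180.0, -0.1, -163.6]
force: [0.1, -1.9, 0.0]
grip_width: 1.003
grip_force: 0.0
```

```bash
python3 go.py .4322,.1628,.005
python3 - <<'E'
from rig import r
from h import *
for n in("top","scene"):
    im=snap(r,n); c=proj(n,[[.4322,.1628,.06]])[0].astype(int)
    print(n,proj(n,[r.get_state()["ee_pos"]]),c)
    a=im[c[1]-60:c[1]+60,c[0]-65:c[0]+65]; cv2.imwrite(f"pics/a_{n}.png",a)
a=np.hstack([cv2.resize(cv2.imread(f"pics/a_{n}.png"),(390,360),interpolation=cv2.INTER_CUBIC) for n in("top","scene")]);cv2.imwrite("pics/a.png",a)
E
```

```text
t 2.67 pos [0.4321 0.164  0.1187] rot [-1.7998e+02 -1.2000e-01 -1.6361e+02] j [  46.  -19.  -24.   -0.  -85. -120.] F [ 0.1 -1.9  0. ] grip 1.003 0.0
to [0.4322 0.1628 0.005 ] tool delta [ 0.     -0.0012  0.1137] turn(after shift) -0.0
top [[235.59781307 235.03564324]] [239 236]
scene [[323.91869334 231.74332459]] [323 251]
```

View pics/a.png

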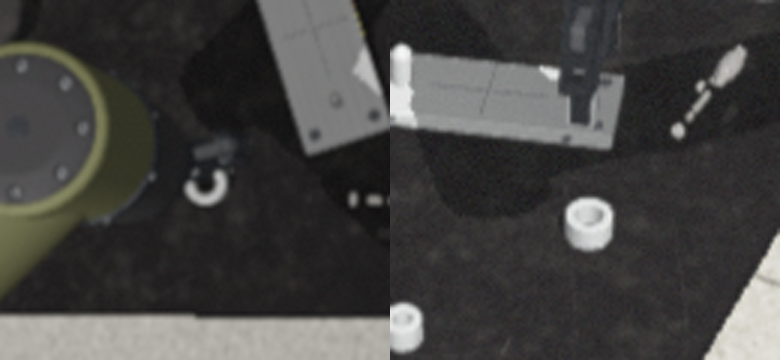

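The left half (top) shows the collar bore at crop (205,185) between the fingers. The right half (scene) shows the collar at (588,215) directly below the fingers. I'll go down and pinch lightly.

shift_gripper(
  segments=[
    {"dy": -0.0012, "dz": 0.04, "finger_gap": 1},
    {"dz": 0.04, "finger_gap": 1},
    {"dz": 0.025, "finger_gap": 1},
    {"dz": 0.009, "finger_gap": 1},
    {"finger_gap": 1},
    {"finger_gap": 0.3},
    {"finger_gap": 0.3},
    {"finger_gap": 0.3},
    {"finger_gap": 0.3},
    {"finger_gap": 0.3},
    {"finger_gap": 0.3},
  ],
  clamp_n=20,
)

```text
t: 4.15
ee_pos: [0.4331, 0.1609, 0.0058]
tool_rot: [180.0, -0.0, -163.8]
force: [1.0, 0.3, -0.6]
grip_width: 0.298
grip_force: 0.0
```

```bash
python3 go.py
```

```text
t 4.15 pos [0.4331 0.1609 0.0058] rot [ 180.     -0.   -163.79] j [  46.  -16.  -33.   -0.  -73. -119.] F [ 1.   0.3 -0.6] grip 0.298 0.0
```

```bash
python3 - <<'E'
from rig import r
from h import *
L=[]
for n in("top","scene"):
    im=snap(r,n); c=proj(n,[[.4322,.1628,.02]])[0].astype(int)
    a=im[c[1]-40:c[1]+40,c[0]-45:c[0]+45]; L.append(cv2.resize(a,(396,352),interpolation=cv2.INTER_CUBIC)); print(n,c)
cv2.imwrite("pics/b.png",np.hstack(L))
E
```

```text
top [242 237]
scene [323 263]
```

View pics/b.png

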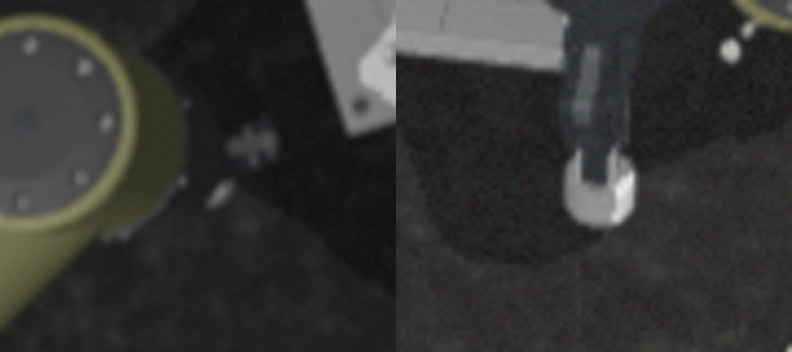

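The scene half shows the collar unmoved at crop (600,190), with the fingertips over or around its top. The fingers stopped at the commanded 0.30 with no force, so I'll close further to see whether they meet the ring.

shift_gripper(
  segments=[
    {"finger_gap": 0.2},
    {"finger_gap": 0.1},
    {"finger_gap": 0},
    {"finger_gap": 0},
  ],
  clamp_n=20,
)

```text
t: 4.75
ee_pos: [0.4331, 0.1609, 0.0058]
tool_rot: [180.0, -0.0, -163.8]
force: [-0.2, -0.6, 0.4]
grip_width: 0.002
grip_force: 0.0
```

```bash
python3 - <<'E'
from rig import r
from h import *
I={"scene":snap(r,"scene")}
print(fit(I,"L",[.4315,.1587]))
E
```

```text
(array([0.43095124, 0.15948838]), np.float64(0.22673672898769967))
```

```bash
python3 - <<'E'
from rig import r
from h import *
im=snap(r,"scene"); s=r.get_state(); u0,v0=280,195
a=cv2.resize(im[v0:v0+95,u0:u0+95],None,fx=6,fy=6,interpolation=cv2.INTER_CUBIC)
f=lambda P:tuple(int(x) for x in (proj("scene",[P])[0]-[u0,v0]+.5)*6)
p=s["ee_pos"]
for z,c in((0,(0,0,255)),(.0187,(0,255,0)),(.0587,(255,0,0))): cv2.circle(a,f(p+[0,0,z]),4,c,-1)
snap(r,"top"); print(p)
cv2.imwrite("pics/c.png",a)
E
```

```text
[0.4331304  0.16090953 0.00582949]
```

View pics/c.png

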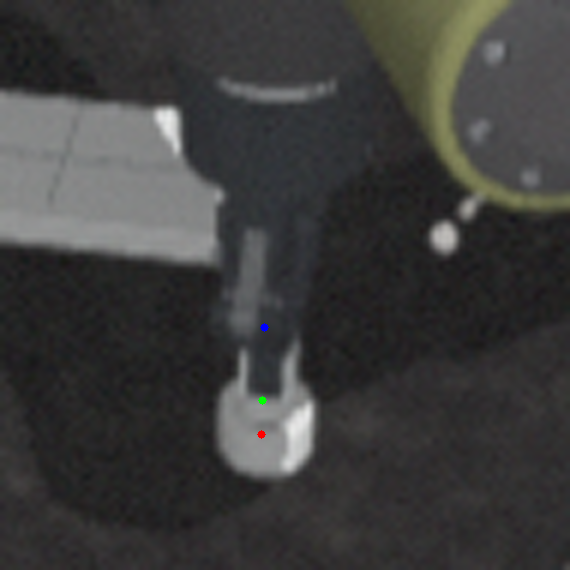

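The picture shows the shut fingers entering the collar's outline, with the TCP (red, 261,434) right at the ring's centre. I'll lift straight up and check whether the ring stays.

shift_gripper(
  segments=[
    {"dz": -0.04, "finger_gap": 0},
    {"dz": -0.04, "finger_gap": 0},
    {"dz": -0.02, "finger_gap": 0},
    {"finger_gap": 0},
  ],
  clamp_n=20,
)

```text
t: 5.4
ee_pos: [0.4339, 0.1615, 0.1075]
tool_rot: [179.9, 0.2, -163.8]
force: [0.0, -0.6, 0.6]
grip_width: -0.002
grip_force: 0.0
```

```bash
python3 - <<'E'
from rig import r
from h import *
I={"scene":snap(r,"scene")}
for p in ([.4315,.1587],[.44,.15],[.425,.17]): print(fit(I,"L",p))
a=I["scene"]; b=cv2.imread("pics/scene0.png"); d=cv2.absdiff(a,b).max(2)>60
g0=cv2.cvtColor(b,7 if 0 else cv2.COLOR_BGR2GRAY);g=cv2.cvtColor(a,cv2.COLOR_BGR2GRAY)
print(g0[252:278:2,308:342:2]); print(g[252:278:2,308:342:2])
E
```

```text
(array([0.4315043 , 0.15873129]), np.float64(0.03954047057670105))
(array([0.43205695, 0.15878131]), np.float64(0.04119955505350318))
(array([0.43194425, 0.15900515]), np.float64(0.038563710706267344))
[[ 48  41  46  45  50  40  41  45  47  40  46  44  38  43  42  43  45]
 [ 42  40  39  44  55  42  40  43  44  40  43  39  44  43  44  38  47]
 [ 42  37  43  46  46  46  57  76  83  72  47  39  44  37  46  43  41]
 [ 47  43  45  46  44 110 179 212 213 207 169  88  40  43  41  44  43]
 [ 43  48  43  43  85 204 199 192 188 174 185 200  67  46  48  48  47]
 [ 47  52  43  42 109 210 175 192 188 165 133 210 109  44  45  49  47]
 [ 43  43  55  37 102 207 193 194 182 162 166 211 100  52  49  53  54]
 [ 49  49  50  40  90 166 212 198 181 198 217 200  86  47  49  53  58]
 [ 45  48  50  46  83 137 166 191 201 208 192 180  75  47  44  46  48]
 [ 43  44  42  45  64 139 165 180 191 193 190 169  59  45  48  43  44]
 [ 48  44  48  50  48  97 164 176 187 188 190  95  46  44 
[... 379 characters left out ...]
 39  56  52 123 202 226 225 223 190 102  48  47  48  48  45]
 [ 37  45  47  49  97 221 216 215 209 189 205 219  75  51  50  51  53]
 [ 53  54  53  44 120 223 195 212 206 181 148 224 124  53  51  51  53]
 [ 53  56  58  44 113 224 213 215 201 178 183 227 109  56  58  55  60]
 [ 54  51  56  41  99 182 225 216 203 218 230 217  98  49  47  54  63]
 [ 45  53  57  51  92 153 184 212 220 222 215 198  79  48  50  54  55]
 [ 49  51  51  52  75 153 184 200 210 211 212 189  67  50  49  45  50]
 [ 52  48  51  52  47 106 180 194 208 209 208 101  51  49  50  45  49]
 [ 56  54  54  51  52  53  66 113 124 105  75  51  52  50  54  52  55]
 [ 49  55  59  56  53  52  50  49  56  57  54  51  48  50  50  54  54]]
```

The ring never moved, and the visible finger ends sit about 20 mm short of the nominal TCP, near the green dot. So the fingers probably closed above the ring. I'll open part-way and probe down gently, watching the force.

shift_gripper(
  segments=[
    {"dz": 0.03, "finger_gap": 0.65},
    {"dz": 0.03, "finger_gap": 0.65},
    {"dz": 0.025, "finger_gap": 0.65},
    {"dz": 0.0105, "finger_gap": 0.65},
    {"dz": 0.003, "finger_gap": 0.65},
    {"dz": 0.003, "finger_gap": 0.65},
    {"finger_gap": 0.65},
  ],
  clamp_n=20,
)

```text
t: 6.32
ee_pos: [0.4334, 0.1611, 0.0048]
tool_rot: [180.0, 0.0, -163.8]
force: [-0.1, -0.7, -0.3]
grip_width: 0.653
grip_force: 0.0
```

shift_gripper(
  segments=[
    {"dz": 0.003, "finger_gap": 0.65},
    {"dz": 0.003, "finger_gap": 0.65},
    {"finger_gap": 0.65},
  ],
)

```text
t: 6.7
ee_pos: [0.433, 0.1608, -0.002]
tool_rot: [-180.0, -0.0, -163.8]
force: [0.3, 0.7, -0.4]
grip_width: 0.65
grip_force: 0.0
```

shift_gripper(
  segments=[
    {"dz": 0.003, "finger_gap": 0.65},
    {"dz": 0.003, "finger_gap": 0.65},
    {"finger_gap": 0.65},
  ],
)

```text
t: 7.08
ee_pos: [0.4329, 0.1607, -0.0081]
tool_rot: [-180.0, -0.0, -163.8]
force: [-0.5, -0.3, 0.6]
grip_width: 0.649
grip_force: 0.0
```

shift_gripper(
  segments=[
    {"dz": 0.003, "finger_gap": 0.65},
    {"finger_gap": 0.65},
  ],
)

```text
t: 7.32
ee_pos: [0.433, 0.1608, -0.011]
tool_rot: [-180.0, -0.0, -163.8]
force: [0.5, 0.2, 0.2]
grip_width: 0.646
grip_force: 0.0
```

shift_gripper(
  segments=[
    {"dz": 0.003, "finger_gap": 0.65},
    {"finger_gap": 0.65},
  ],
)

```text
t: 7.58
ee_pos: [0.433, 0.1608, -0.014]
tool_rot: [-180.0, -0.0, -163.8]
force: [-1.1, -0.2, -0.0]
grip_width: 0.651
grip_force: 0.0
```

shift_gripper(
  segments=[
    {"finger_gap": 0.5},
    {"finger_gap": 0.4},
    {"finger_gap": 0.3},
    {"finger_gap": 0.3},
    {"finger_gap": 0.3},
  ],
  clamp_n=20,
)

```text
t: 8.2
ee_pos: [0.4333, 0.1611, -0.0134]
tool_rot: [180.0, 0.0, -163.8]
force: [-0.8, -0.6, 2.7]
grip_width: 0.454
grip_force: 20.5
```

```bash
python3 go.py
```

```text
t 8.20 pos [ 0.4333  0.1611 -0.0134] rot [ 1.7998e+02  4.0000e-02 -1.6379e+02] j [  46.  -15.  -34.    0.  -70. -119.] F [-0.8 -0.6  2.7] grip 0.454 20.5
```

Confirmed: the real fingertips end about 19 mm short of the reported TCP. The ring is now gripped at opening 0.454, which fits 40 mm. I'll do a second, perpendicular pinch to centre it, then measure the camera offsets.

shift_gripper(
  segments=[
    {"dz": -0.003, "finger_gap": 0.65},
    {"finger_gap": 0.65},
    {"turn": -10, "finger_gap": 0.65},
    {"turn": -10, "finger_gap": 0.65},
    {"turn": -10, "finger_gap": 0.65},
    {"turn": -10, "finger_gap": 0.65},
    {"turn": -10, "finger_gap": 0.65},
    {"turn": -10, "finger_gap": 0.65},
    {"turn": -10, "finger_gap": 0.65},
    {"turn": -10, "finger_gap": 0.65},
    {"turn": -10, "finger_gap": 0.65},
    {"dz": 0.003, "finger_gap": 0.65},
    {"finger_gap": 0.4},
    {"finger_gap": 0.3},
    {"finger_gap": 0.3},
    {"finger_gap": 0.3},
  ],
  clamp_n=20,
)

```text
t: 10.2
ee_pos: [0.433, 0.1608, -0.0139]
tool_rot: [180.0, 0.0, -73.8]
force: [-0.3, -0.3, -1.3]
grip_width: 0.46
grip_force: 20.3
```

```bash
python3 go.py; cat > mm.py <<'E'
from rig import r
from h import *
import sys
I={n:snap(r,n) for n in("top","scene")}
k=sys.argv[1]; z=float(sys.argv[2]); p=[float(x) for x in sys.argv[3].split(",")]
for n in(sys.argv[4:] or ("top","scene")): x,f=fit({n:I[n]},k,p,z=z); print(n,x.round(4),round(f,3))
E
python3 mm.py L 0 .4333,.1611
```

```text
t 10.20 pos [ 0.433   0.1608 -0.0139] rot [179.98   0.   -73.83] j [ 46. -15. -34.  -0. -70. -29.] F [-0.3 -0.3 -1.3] grip 0.46 20.3
top [0.4325 0.1615] 1.0
scene [0.4292 0.1555] 0.224
```

shift_gripper(
  segments=[
    {"finger_gap": 0.6},
    {"finger_gap": 0.7},
    {"dz": -0.04, "finger_gap": 0.8},
    {"dz": -0.045, "finger_gap": 1},
    {"dz": -0.045, "finger_gap": 1},
    {"dx": 0.0385, "dy": 0.011, "finger_gap": 1},
    {"dx": 0.0385, "dy": 0.011, "finger_gap": 1},
    {"dx": 0.0385, "dy": 0.011, "finger_gap": 1},
    {"dx": 0.0385, "dy": 0.011, "finger_gap": 1},
    {"finger_gap": 1},
  ],
)

```text
t: 11.55
ee_pos: [0.4339, -0.0012, 0.1167]
tool_rot: [-180.0, -0.0, -74.0]
force: [0.8, 0.9, 0.2]
grip_width: 0.999
grip_force: 0.0
```

```bash
python3 mm.py L 0 .4333,.1611;python3 mm.py S 0 .5045,.3322
```

```text
top [0.4074 0.1638] 0.842
scene [0.432  0.1561] 0.034
top [0.5059 0.3354] 0.103
scene [0.5041 0.3287] 0.025
```

shift_gripper(
  segments=[
    {"dx": -0.039, "dy": -0.0111, "finger_gap": 1},
    {"dx": -0.039, "dy": -0.0111, "finger_gap": 1},
    {"dx": -0.039, "dy": -0.0111, "finger_gap": 1},
    {"dx": -0.039, "dy": -0.0111, "finger_gap": 0.8},
    {"dz": 0.045, "finger_gap": 0.7},
    {"dz": 0.045, "finger_gap": 0.65},
    {"dz": 0.026, "finger_gap": 0.65},
    {"finger_gap": 0.65},
  ],
)

```text
t: 12.75
ee_pos: [0.4314, 0.1627, -0.0017]
tool_rot: [179.8, -0.1, -73.7]
force: [-0.2, 0.4, 1.6]
grip_width: 0.65
grip_force: 0.0
```

```bash
python3 go.py .433,.1608,-.0139
```

```text
t 12.75 pos [ 0.4314  0.1627 -0.0017] rot [ 1.7976e+02 -1.0000e-01 -7.3720e+01] j [ 46. -15. -34.  -0. -72. -30.] F [-0.2  0.4  1.6] grip 0.65 0.0
to [ 0.433   0.1608 -0.0139] tool delta [ 0.0022 -0.0011  0.0122] turn(after shift) -0.0
```

shift_gripper(
  segments=[
    {"dz": 0.012, "finger_gap": 0.65},
    {"finger_gap": 0.65},
  ],
)

```text
t: 13.0
ee_pos: [0.4329, 0.1632, -0.0116]
tool_rot: [180.0, 0.0, -73.8]
force: [0.2, 0.1, -0.1]
grip_width: 0.653
grip_force: 0.0
```

```bash
python3 go.py .433,.1608,-.0139
```

```text
t 13.00 pos [ 0.4329  0.1632 -0.0116] rot [ 1.800e+02  2.000e-02 -7.378e+01] j [ 46. -15. -34.  -0. -70. -30.] F [ 0.2  0.1 -0.1] grip 0.653 0.0
to [ 0.433   0.1608 -0.0139] tool delta [0.0024 0.0006 0.0023] turn(after shift) -0.0
```

Correct the residual, grip firmly and lift.

shift_gripper(
  segments=[
    {"dx": 0.0024, "dy": 0.0006, "dz": 0.002, "finger_gap": 0.65},
    {"finger_gap": 0.65},
    {"finger_gap": 0.5},
    {"finger_gap": 0.4},
    {"finger_gap": 0.3},
    {"finger_gap": 0.3},
    {"finger_gap": 0.3},
  ],
  clamp_n=50,
)

```text
t: 13.88
ee_pos: [0.4334, 0.1606, -0.0129]
tool_rot: [-179.9, -0.0, -73.8]
force: [-1.3, -1.5, 6.5]
grip_width: 0.448
grip_force: 50.1
```

```bash
python3 go.py .433,.1608,.1 .6668,.0837,.1
```

```text
t 13.88 pos [ 0.4334  0.1606 -0.0129] rot [-179.95   -0.    -73.79] j [ 46. -15. -34.   0. -70. -29.] F [-1.3 -1.5  6.5] grip 0.448 50.1
to [0.433  0.1608 0.1   ] tool delta [-0.0003  0.0003 -0.1129] turn(after shift) -0.0
to [0.6668 0.0837 0.1   ] tool delta [ 1.393e-01 -2.030e-01  2.000e-04] turn(after shift) -0.0
```

shift_gripper(
  segments=[
    {"dz": -0.03, "finger_gap": 0.3},
    {"dz": -0.04, "finger_gap": 0.3},
    {"dz": -0.04, "finger_gap": 0.3},
    {"finger_gap": 0.3},
  ],
)

```text
t: 14.38
ee_pos: [0.4345, 0.1615, 0.0994]
tool_rot: [-179.7, 0.1, -73.8]
force: [0.2, 0.3, -2.2]
grip_width: 0.442
grip_force: 50.7
```

```bash
python3 go.py .6668,.0837,.1
```

```text
t 14.38 pos [0.4345 0.1615 0.0994] rot [-1.7969e+02  1.3000e-01 -7.3790e+01] j [ 46. -19. -26.   0. -83. -29.] F [ 0.2  0.3 -2.2] grip 0.442 50.7
to [0.6668 0.0837 0.1   ] tool delta [ 1.396e-01 -2.013e-01  2.000e-04] turn(after shift) -0.0
```

shift_gripper(
  segments=[
    {"dx": 0.0233, "dy": -0.0336, "finger_gap": 0.3},
    {"dx": 0.0233, "dy": -0.0336, "finger_gap": 0.3},
    {"dx": 0.0233, "dy": -0.0336, "finger_gap": 0.3},
    {"dx": 0.0233, "dy": -0.0336, "finger_gap": 0.3},
    {"dx": 0.0233, "dy": -0.0336, "finger_gap": 0.3},
    {"dx": 0.0233, "dy": -0.0336, "dz": 0.01, "finger_gap": 0.3},
    {"dz": 0.02, "finger_gap": 0.3},
    {"finger_gap": 0.3},
    {"finger_gap": 0.3},
  ],
)

```text
t: 15.5
ee_pos: [0.6652, 0.0828, 0.0667]
tool_rot: [-180.0, -0.0, -73.8]
force: [-0.1, -0.4, -1.2]
grip_width: 0.445
grip_force: 50.8
```

```bash
python3 go.py .6668,.0837,.05; python3 - <<'E'
from rig import r
from h import *
p=r.get_state()["ee_pos"]
L=[]
for n in("top","scene"):
    im=snap(r,n); c=proj(n,[[.6668,.0837,.06]])[0]; u0,v0=(c-40).astype(int)
    a=cv2.resize(im[v0:v0+80,u0:u0+80],None,fx=5,fy=5,interpolation=cv2.INTER_CUBIC)
    for s in shapes("L",p[:2],p[2]+.0136): cv2.polylines(a,[np.round((prism(n,*s)-[u0,v0]+.5)*5).astype(int)],True,(0,0,255),1)
    L.append(a); print(n,u0,v0)
cv2.imwrite("pics/d.png",np.hstack(L))
E
```

```text
t 15.50 pos [0.6652 0.0828 0.0667] rot [-1.7999e+02 -1.0000e-02 -7.3750e+01] j [ 24.  14.   3.   0. -79.  -8.] F [-0.1 -0.4 -1.2] grip 0.445 50.8
to [0.6668 0.0837 0.05  ] tool delta [-0.0004 -0.0018  0.0167] turn(after shift) -0.0
top 229 117
scene 220 166
```

View pics/d.png

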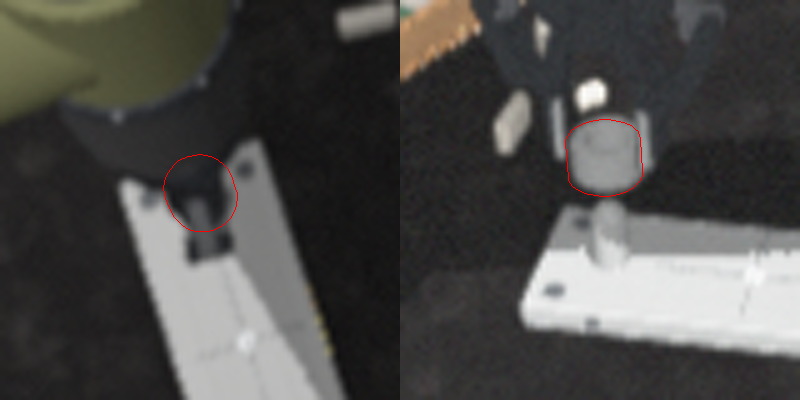

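Scene half: the ring hangs at (607,157), within a pixel of the predicted outline, just above the thick pin at (610,235). I'll get the offset from one camera by fitting the held ring and the fixture in the same view.

```bash
python3 mm.py L .0803 .6652,.0828 scene; python3 mm.py L .0803 .6672,.0808 scene;  python3 mm.py F 0 .5907,.0524,-2.8151 scene; python3 - <<'E'
from rig import r
from h import *
from scipy.optimize import minimize
snap(r,"top");snap(r,"scene")
I={"scene":cv2.imread("pics/scene0.png"),"top":cv2.imread("pics/top0.png")}
import h
def pin(kind,p,z=0):
    a,b=(.0105,.0) if kind=="A" else (.006,0)
    return [(circ(*p[:2],a),.022,.05),(circ(*p[:2],a*.65),.05,.056),(circ(*p[:2],.003),.056,.06)]
h.shapes=pin
for k,p in(("A",[.6665,.0785]),("B",[.515,.0275])):
    for n,d in(("scene",0),("top",.005)): 
        x,f=fit({n:I[n]},k,[p[0],p[1]+d],step=(.003,.003)); print(k,n,x.round(4),round(f,3))
E
```

```text
scene [0.6648 0.0771] 0.737
scene [0.6647 0.0771] 0.733
scene [ 0.5901  0.0534 -2.815 ] 0.143
A scene [0.6293 0.0991] 0.849
A top [0.6741 0.0759] 0.98
B scene [0.4912 0.0414] 0.914
B top [0.5222 0.0283] 0.637
```

```bash
python3 go.py .667,.0835,.0667
```

```text
t 16.00 pos [0.6656 0.0825 0.0665] rot [-1.7999e+02  1.0000e-02 -7.3790e+01] j [ 24.  15.   3.  -0. -79.  -8.] F [-0.6  0.3 -0.5] grip 0.448 50.8
to [0.667  0.0835 0.0667] tool delta [-0.0005 -0.0016 -0.0002] turn(after shift) -0.0
```

shift_gripper(
  segments=[
    {"dx": -0.0002, "dy": -0.0019, "dz": 0.01, "finger_gap": 0.3},
    {"dz": 0.01, "finger_gap": 0.3},
    {"dz": 0.005, "finger_gap": 0.3},
    {"dz": 0.002, "finger_gap": 0.3},
    {"finger_gap": 0.3},
  ],
)

```text
t: 16.62
ee_pos: [0.6674, 0.0833, 0.0392]
tool_rot: [180.0, 0.0, -73.8]
force: [-0.4, 0.1, -1.4]
grip_width: 0.447
grip_force: 50.8
```

```bash
python3 go.py
```

```text
t 16.62 pos [0.6674 0.0833 0.0392] rot [ 1.7999e+02  1.0000e-02 -7.3790e+01] j [ 24.  16.   2.  -0. -76.  -8.] F [-0.4  0.1 -1.4] grip 0.447 50.8
```

shift_gripper(
  segments=[
    {"dz": 0.003, "finger_gap": 0.3},
    {"dz": 0.002, "finger_gap": 0.3},
    {"finger_gap": 0.3},
    {"finger_gap": 0.3},
  ],
)

```text
t: 17.12
ee_pos: [0.6672, 0.0837, 0.034]
tool_rot: [180.0, 0.0, -73.8]
force: [-2.6, 4.9, -0.9]
grip_width: 0.444
grip_force: 51.0
```

shift_gripper(
  segments=[
    {"dz": 0.003, "finger_gap": 0.3},
    {"dz": 0.003, "finger_gap": 0.3},
    {"finger_gap": 0.3},
    {"finger_gap": 0.3},
  ],
)

```text
t: 17.62
ee_pos: [0.6671, 0.0839, 0.0282]
tool_rot: [180.0, 0.1, -73.8]
force: [-3.1, 5.1, 0.5]
grip_width: 0.446
grip_force: 51.0
```

shift_gripper(
  segments=[
    {"dx": -0.001, "dy": 0.0003, "dz": 0.003, "finger_gap": 0.3},
    {"dz": 0.003, "finger_gap": 0.3},
    {"dz": 0.003, "finger_gap": 0.3},
    {"finger_gap": 0.3},
  ],
)

```text
t: 18.12
ee_pos: [0.6668, 0.084, 0.0187]
tool_rot: [180.0, 0.0, -73.8]
force: [-1.3, 2.8, -0.9]
grip_width: 0.443
grip_force: 50.8
```

shift_gripper(
  segments=[
    {"dz": 0.003, "finger_gap": 0.3},
    {"dz": 0.003, "finger_gap": 0.3},
    {"dz": 0.003, "finger_gap": 0.3},
    {"finger_gap": 0.3},
    {"finger_gap": 0.3},
  ],
)

```text
t: 18.75
ee_pos: [0.6667, 0.0839, 0.0098]
tool_rot: [180.0, 0.0, -73.8]
force: [-0.7, 2.3, -2.5]
grip_width: 0.443
grip_force: 50.7
```

shift_gripper(
  segments=[
    {"dz": 0.002, "finger_gap": 0.3},
    {"dz": 0.001, "finger_gap": 0.3},
    {"finger_gap": 0.3},
  ],
)

```text
t: 19.12
ee_pos: [0.6669, 0.084, 0.0073]
tool_rot: [-180.0, -0.0, -73.8]
force: [-1.4, 2.5, -0.5]
grip_width: 0.445
grip_force: 50.9
```

shift_gripper(
  segments=[
    {"dz": 0.001, "finger_gap": 0.3},
    {"finger_gap": 0.3},
    {"finger_gap": 0.3},
  ],
)

```text
t: 19.5
ee_pos: [0.667, 0.084, 0.0071]
tool_rot: [-180.0, -0.0, -73.8]
force: [-4.3, 3.9, 5.7]
grip_width: 0.445
grip_force: 51.4
```

shift_gripper(
  segments=[
    {"dz": 0.001, "finger_gap": 0.3},
    {"finger_gap": 0.3},
    {"finger_gap": 0.3},
  ],
)

```text
t: 19.88
ee_pos: [0.667, 0.084, 0.0071]
tool_rot: [-180.0, -0.0, -73.8]
force: [-6.6, 3.4, 9.1]
grip_width: 0.442
grip_force: 51.8
```

Seated: firm upward force with z stopped at the plate level. Release, rise and go to the small collar.

shift_gripper(
  segments=[
    {"dz": -0.001, "finger_gap": 0.5},
    {"finger_gap": 0.6},
    {"finger_gap": 0.7},
    {"dz": -0.02, "finger_gap": 0.7},
    {"dz": -0.045, "finger_gap": 0.7},
    {"dz": -0.045, "finger_gap": 0.7},
    {"finger_gap": 0.7},
  ],
  clamp_n=20,
)

```text
t: 20.75
ee_pos: [0.6696, 0.0843, 0.1239]
tool_rot: [-179.4, -0.0, -73.8]
force: [-0.1, -0.3, -0.3]
grip_width: 0.698
grip_force: 0.0
```

```bash
python3 go.py .5048,.3335,.1165 .5048,.3335,-.0132
```

```text
t 20.75 pos [0.6696 0.0843 0.1239] rot [-1.794e+02 -5.000e-02 -7.379e+01] j [ 24.  13.   8.   0. -84.  -8.] F [-0.1 -0.3 -0.3] grip 0.698 0.0
to [0.5048 0.3335 0.1165] tool delta [-0.2853  0.0888  0.0062] turn(after shift) -0.0
to [ 0.5048  0.3335 -0.0132] tool delta [-1.000e-04  1.400e-03  1.297e-01] turn(after shift) -0.0
```

shift_gripper(
  segments=[
    {"dx": -0.0407, "dy": 0.0123, "finger_gap": 0.7},
    {"dx": -0.0407, "dy": 0.0123, "finger_gap": 0.7},
    {"dx": -0.0407, "dy": 0.0123, "finger_gap": 0.7},
    {"dx": -0.0407, "dy": 0.0123, "finger_gap": 0.7},
    {"dx": -0.0407, "dy": 0.0123, "finger_gap": 0.7},
    {"dx": -0.0407, "dy": 0.0123, "finger_gap": 0.7},
    {"dx": -0.0407, "dy": 0.0123, "finger_gap": 0.7},
    {"dz": 0.04, "finger_gap": 0.7},
    {"dz": 0.04, "finger_gap": 0.7},
    {"dz": 0.02, "finger_gap": 0.7},
    {"finger_gap": 0.7},
    {"finger_gap": 0.7},
  ],
)

```text
t: 22.25
ee_pos: [0.5058, 0.3342, 0.0185]
tool_rot: [-179.8, 0.1, -73.8]
force: [-0.0, -0.4, 0.4]
grip_width: 0.702
grip_force: 0.0
```

```bash
python3 go.py .5048,.3335,-.0132; python3 mm.py L .02 .667,.080
```

```text
t 22.25 pos [0.5058 0.3342 0.0185] rot [-1.7984e+02  6.0000e-02 -7.3800e+01] j [ 52.   7. -11.   0. -72. -36.] F [-0.  -0.4  0.4] grip 0.702 0.0
to [ 0.5048  0.3335 -0.0132] tool delta [0.0005 0.0013 0.0317] turn(after shift) -0.0
top [0.638  0.0995] 0.894
scene [0.6709 0.0279] 0.674
```

shift_gripper(
  segments=[
    {"dy": 0.001, "dz": 0.02, "finger_gap": 0.7},
    {"dz": 0.0117, "finger_gap": 0.7},
    {"finger_gap": 0.5},
    {"finger_gap": 0.4},
    {"finger_gap": 0.2},
    {"finger_gap": 0.2},
    {"finger_gap": 0.2},
    {"finger_gap": 0.2},
  ],
  clamp_n=20,
)

```text
t: 23.35
ee_pos: [0.504, 0.3336, -0.0147]
tool_rot: [-179.9, 0.0, -73.8]
force: [-0.3, 0.5, 3.7]
grip_width: 0.327
grip_force: 20.5
```

```bash
python3 go.py
```

```text
t 23.35 pos [ 0.504   0.3336 -0.0147] rot [-1.7994e+02  3.0000e-02 -7.3790e+01] j [ 52.   8. -13.   0. -69. -36.] F [-0.3  0.5  3.7] grip 0.327 20.5
```

shift_gripper(
  segments=[
    {"dz": -0.003, "finger_gap": 0.5},
    {"finger_gap": 0.6},
    {"turn": 10, "finger_gap": 0.6},
    {"turn": 10, "finger_gap": 0.6},
    {"turn": 10, "finger_gap": 0.6},
    {"turn": 10, "finger_gap": 0.6},
    {"turn": 10, "finger_gap": 0.6},
    {"turn": 10, "finger_gap": 0.6},
    {"turn": 10, "finger_gap": 0.6},
    {"turn": 10, "finger_gap": 0.6},
    {"turn": 10, "finger_gap": 0.6},
    {"dz": 0.003, "finger_gap": 0.6},
    {"finger_gap": 0.4},
    {"finger_gap": 0.2},
    {"finger_gap": 0.2},
    {"finger_gap": 0.2},
    {"finger_gap": 0.2},
  ],
  clamp_n=50,
)

```text
t: 25.48
ee_pos: [0.5036, 0.3333, -0.0155]
tool_rot: [180.0, -0.0, -163.8]
force: [-0.0, 0.4, -1.3]
grip_width: 0.322
grip_force: 49.6
```

```bash
python3 go.py
```

```text
t 25.48 pos [ 0.5036  0.3333 -0.0155] rot [ 1.7999e+02 -1.0000e-02 -1.6378e+02] j [  52.    8.  -13.   -0.  -69. -126.] F [-0.   0.4 -1.3] grip 0.322 49.6
```

shift_gripper(
  segments=[
    {"dz": -0.03, "finger_gap": 0.2},
    {"dz": -0.04, "finger_gap": 0.2},
    {"dz": -0.03, "finger_gap": 0.2},
    {"finger_gap": 0.2},
    {"finger_gap": 0.2},
  ],
)

```text
t: 26.1
ee_pos: [0.5032, 0.3331, 0.0835]
tool_rot: [-180.0, -0.1, -163.8]
force: [0.1, -0.3, -1.5]
grip_width: 0.32
grip_force: 49.5
```

```bash
python3 go.py .5151,.0329,.0845
```

```text
t 26.10 pos [0.5032 0.3331 0.0835] rot [-1.800e+02 -9.000e-02 -1.638e+02] j [  52.    4.   -6.   -0.  -79. -126.] F [ 0.1 -0.3 -1.5] grip 0.32 49.5
to [0.5151 0.0329 0.0845] tool delta [ 0.0723 -0.2916 -0.0009] turn(after shift) -0.0
```

shift_gripper(
  segments=[
    {"dx": 0.0103, "dy": -0.0417, "finger_gap": 0.2},
    {"dx": 0.0103, "dy": -0.0417, "finger_gap": 0.2},
    {"dx": 0.0103, "dy": -0.0417, "finger_gap": 0.2},
    {"dx": 0.0103, "dy": -0.0417, "finger_gap": 0.2},
    {"dx": 0.0103, "dy": -0.0417, "finger_gap": 0.2},
    {"dx": 0.0103, "dy": -0.0417, "finger_gap": 0.2},
    {"dx": 0.0103, "dy": -0.0417, "finger_gap": 0.2},
    {"dz": 0.02, "finger_gap": 0.2},
    {"finger_gap": 0.2},
    {"finger_gap": 0.2},
  ],
)

```text
t: 27.35
ee_pos: [0.5158, 0.0331, 0.0644]
tool_rot: [-180.0, -0.1, -163.8]
force: [0.4, -0.5, 0.0]
grip_width: 0.316
grip_force: 49.6
```

```bash
python3 go.py .5151,.0329,.0355
```

```text
t 27.35 pos [0.5158 0.0331 0.0644] rot [-1.7998e+02 -5.0000e-02 -1.6376e+02] j [  26.   -9.  -21.    0.  -78. -100.] F [ 0.4 -0.5  0. ] grip 0.316 49.6
to [0.5151 0.0329 0.0355] tool delta [0.0007 0.0001 0.0289] turn(after shift) -0.0
```

shift_gripper(
  segments=[
    {"dx": 0.0006, "dz": 0.01, "finger_gap": 0.2},
    {"dz": 0.01, "finger_gap": 0.2},
    {"dz": 0.003, "finger_gap": 0.2},
    {"finger_gap": 0.2},
    {"finger_gap": 0.2},
  ],
)

```text
t: 27.98
ee_pos: [0.5156, 0.0328, 0.0419]
tool_rot: [180.0, 0.0, -163.8]
force: [0.1, -0.2, -0.4]
grip_width: 0.322
grip_force: 49.6
```

shift_gripper(
  segments=[
    {"dz": 0.003, "finger_gap": 0.2},
    {"dz": 0.002, "finger_gap": 0.2},
    {"finger_gap": 0.2},
    {"finger_gap": 0.2},
  ],
)

```text
t: 28.48
ee_pos: [0.5154, 0.0327, 0.0366]
tool_rot: [180.0, 0.0, -163.8]
force: [-0.1, -0.5, -1.5]
grip_width: 0.323
grip_force: 49.6
```

```bash
python3 go.py
```

```text
t 28.48 pos [0.5154 0.0327 0.0366] rot [ 180.     0.  -163.8] j [  26.   -8.  -23.   -0.  -75. -100.] F [-0.1 -0.5 -1.5] grip 0.323 49.6
```

shift_gripper(
  segments=[
    {"dz": 0.003, "finger_gap": 0.2},
    {"dz": 0.003, "finger_gap": 0.2},
    {"finger_gap": 0.2},
    {"finger_gap": 0.2},
  ],
)

```text
t: 28.98
ee_pos: [0.5149, 0.033, 0.0299]
tool_rot: [180.0, -0.1, -163.8]
force: [-2.1, 3.0, -2.7]
grip_width: 0.324
grip_force: 49.5
```

shift_gripper(
  segments=[
    {"dz": 0.004, "finger_gap": 0.2},
    {"dz": 0.004, "finger_gap": 0.2},
    {"finger_gap": 0.2},
    {"finger_gap": 0.2},
  ],
)

```text
t: 29.48
ee_pos: [0.5149, 0.0331, 0.0223]
tool_rot: [180.0, -0.0, -163.8]
force: [-4.4, 4.5, -0.3]
grip_width: 0.319
grip_force: 49.8
```

shift_gripper(
  segments=[
    {"dx": 0.0004, "dy": 0.0009, "dz": 0.004, "finger_gap": 0.2},
    {"dz": 0.004, "finger_gap": 0.2},
    {"dz": 0.004, "finger_gap": 0.2},
    {"dz": 0.003, "finger_gap": 0.2},
    {"finger_gap": 0.2},
  ],
)

```text
t: 30.1
ee_pos: [0.5147, 0.0332, 0.0072]
tool_rot: [-180.0, -0.0, -163.8]
force: [0.5, 0.3, -1.2]
grip_width: 0.32
grip_force: 49.7
```

shift_gripper(
  segments=[
    {"dz": 0.002, "finger_gap": 0.2},
    {"dz": 0.001, "finger_gap": 0.2},
    {"finger_gap": 0.2},
    {"finger_gap": 0.2},
  ],
)

```text
t: 30.6
ee_pos: [0.5148, 0.0335, 0.0047]
tool_rot: [180.0, 0.0, -163.8]
force: [-0.7, -0.9, -0.8]
grip_width: 0.321
grip_force: 49.8
```

shift_gripper(
  segments=[
    {"dz": 0.001, "finger_gap": 0.2},
    {"finger_gap": 0.2},
    {"finger_gap": 0.2},
  ],
)

```text
t: 30.98
ee_pos: [0.5149, 0.0335, 0.0044]
tool_rot: [-180.0, 0.0, -163.8]
force: [-3.2, 0.4, 5.6]
grip_width: 0.323
grip_force: 50.4
```

Both collars are seated. The pins measure (0.6667,0.0842) and (0.5148,0.0334), 160.2 mm apart, which checks. Release, rise and move to the lever.

shift_gripper(
  segments=[
    {"dz": -0.001, "finger_gap": 0.4},
    {"finger_gap": 0.5},
    {"finger_gap": 0.6},
    {"dz": -0.02, "finger_gap": 0.7},
    {"dz": -0.045, "finger_gap": 0.7},
    {"dz": -0.045, "finger_gap": 0.7},
    {"finger_gap": 0.7},
    {"finger_gap": 0.7},
  ],
  clamp_n=20,
)

```text
t: 31.98
ee_pos: [0.5144, 0.0336, 0.1139]
tool_rot: [180.0, -0.0, -163.8]
force: [-0.6, 0.3, -0.2]
grip_width: 0.7
grip_force: 0.0
```

```bash
python3 go.py .4897,-.2347,.1135,-161 .4897,-.2347,0
```

```text
t 31.98 pos [0.5144 0.0336 0.1139] rot [ 1.7996e+02 -3.0000e-02 -1.6380e+02] j [  26.  -10.  -17.   -0.  -83. -100.] F [-0.6  0.3 -0.2] grip 0.7 0.0
to [ 0.4897 -0.2347  0.1135] tool delta [ 0.0986 -0.2508  0.0003] turn(after shift) -2.8
to [ 0.4897 -0.2347  0.    ] tool delta [-1.000e-04 -1.000e-04  1.135e-01] turn(after shift) -0.0
```

shift_gripper(
  segments=[
    {"dx": 0.0141, "dy": -0.0358, "finger_gap": 0.7},
    {"dx": 0.0141, "dy": -0.0358, "finger_gap": 0.7},
    {"dx": 0.0141, "dy": -0.0358, "finger_gap": 0.7},
    {"dx": 0.0141, "dy": -0.0358, "finger_gap": 0.7},
    {"dx": 0.0141, "dy": -0.0358, "finger_gap": 0.7},
    {"dx": 0.0141, "dy": -0.0358, "finger_gap": 0.7},
    {"dx": 0.0141, "dy": -0.0358, "turn": -2.8, "finger_gap": 0.7},
    {"dz": 0.03, "finger_gap": 0.7},
    {"finger_gap": 0.7},
    {"finger_gap": 0.7},
  ],
)

```text
t: 33.22
ee_pos: [0.4898, -0.2346, 0.0848]
tool_rot: [-180.0, -0.0, -161.0]
force: [-0.9, 0.6, -0.2]
grip_width: 0.702
grip_force: 0.0
```

```bash
python3 go.py .4897,-.2347,-.003,-161; python3 mm.py L .02 .6667,.08; python3 mm.py S .02 .5148,.03;python3 mm.py V 0 .4895,-.236,.332
```

```text
t 33.23 pos [ 0.4898 -0.2346  0.0848] rot [-1.7999e+02 -5.0000e-02 -1.6096e+02] j [ -4.  -5. -16.   0. -80. -67.] F [-0.9  0.6 -0.2] grip 0.702 0.0
to [ 0.4897 -0.2347 -0.003 ] tool delta [ 0.0001 -0.      0.0878] turn(after shift) 0.04
top [0.6408 0.1018] 0.765
scene [0.6287 0.0998] 0.801
top [0.4847 0.0394] 0.97
scene [0.4943 0.0378] 0.91
top [ 0.4897 -0.229   0.4286] 0.901
scene [ 0.4889 -0.2396  0.3485] 0.268
```

shift_gripper(
  segments=[
    {"dz": 0.03, "finger_gap": 0.7},
    {"dz": 0.03, "finger_gap": 0.7},
    {"dz": 0.025, "finger_gap": 0.7},
    {"dz": 0.0118, "finger_gap": 0.7},
    {"finger_gap": 0.7},
    {"finger_gap": 0.4},
    {"finger_gap": 0.2},
    {"finger_gap": 0.1},
    {"finger_gap": 0},
    {"finger_gap": 0},
  ],
  clamp_n=20,
)

```text
t: 34.78
ee_pos: [0.4903, -0.2343, -0.0112]
tool_rot: [180.0, 0.1, -161.0]
force: [-1.8, 5.1, 7.0]
grip_width: 0.151
grip_force: 23.3
```

```bash
python3 go.py
```

```text
t 34.77 pos [ 0.4903 -0.2343 -0.0112] rot [ 1.7999e+02  6.0000e-02 -1.6098e+02] j [ -4.  -1. -22.  -0. -69. -67.] F [-1.8  5.1  7. ] grip 0.151 23.3
```

shift_gripper(
  segments=[
    {"finger_gap": 0},
    {"finger_gap": 0},
    {"finger_gap": 0},
    {"dz": -0.005, "finger_gap": 0},
    {"dz": -0.015, "finger_gap": 0},
    {"dz": -0.02, "finger_gap": 0},
    {"finger_gap": 0},
    {"finger_gap": 0},
    {"finger_gap": 0},
  ],
  clamp_n=110,
)

```text
t: 35.9
ee_pos: [0.489, -0.2345, 0.0264]
tool_rot: [179.9, -0.1, -161.0]
force: [0.0, -0.1, -8.7]
grip_width: 0.13
grip_force: 107.9
```

```bash
python3 go.py; python3 - <<'E'
from rig import r
s=r.get_state(); print(s["wrist_torque"].round(3), s["force"].round(2))
E
python3 mm.py V .042 .4895,-.239,.332 scene
```

```text
t 35.90 pos [ 0.489  -0.2345  0.0264] rot [ 1.7992e+02 -1.1000e-01 -1.6101e+02] j [ -4.  -3. -20.  -0. -73. -67.] F [ 0.  -0.1 -8.7] grip 0.13 107.9
[ 0.024 -0.041 -0.001] [ 0.02 -0.06 -8.68]
scene [ 0.4858 -0.2361  0.3633] 0.405
```

shift_gripper(
  segments=[
    {"dz": -0.04, "finger_gap": 0},
    {"dz": -0.03, "finger_gap": 0},
    {"finger_gap": 0},
    {"finger_gap": 0},
    {"finger_gap": 0},
  ],
)

```text
t: 36.62
ee_pos: [0.4887, -0.2343, 0.0954]
tool_rot: [179.9, -0.2, -161.0]
force: [-0.0, -0.2, -8.2]
grip_width: 0.126
grip_force: 108.9
```

```bash
python3 - <<'E'
from rig import r
from h import *
W=[];G=[]
for i in range(12):
    G.append(snap(r,"scene").astype(float)); s=r.get_state(); W.append(np.r_[s["wrist_torque"],s["force"]])
W=np.array(W); print(W.mean(0).round(3),(W.std(0)/12**.5).round(3)); m=W.mean(0)
e=np.array([np.cos(.3316),np.sin(.3316)]); rr=np.array([m[1],-m[0]])/8.7; print("com offset along lever",rr@e,"across",rr@[-e[1],e[0]])
im=np.mean(G,0).astype(np.uint8); cv2.imwrite("pics/lift.png",im); p=s["ee_pos"]; print(p,s["tool_rot"])
for z in(.105,.112,.119): print(z,[a.round(4) if i==0 else round(a,3) for i,a in enumerate(fit({"scene":im},"V",[p[0]-.001,p[1]-.005,.3316],z=z))])
E
```

```text
[ 1.400e-02  1.700e-02  2.000e-03  1.520e-01 -2.060e-01 -8.253e+00] [0.009 0.011 0.009 0.129 0.108 0.147]
com offset along lever 0.0013778255287738561 across -0.0021231001374327286
[ 0.48988177 -0.23469993  0.09780085] [ 1.79996422e+02  1.92947917e-03 -1.60995716e+02]
0.105 [array([ 0.4948, -0.2583,  0.1409]), np.float64(0.576)]
0.112 [array([ 0.4907, -0.2467,  0.1347]), np.float64(0.632)]
0.119 [array([ 0.4855, -0.2353,  0.1357]), np.float64(0.742)]
```

Weight is 8.3 N and the centre of mass is within about 1 to 2 mm of the grip, so this is a balance-point grasp. Next: carry the lever over the fixture (target 0.6206, 0.0688), then turn it half round.

shift_gripper(
  segments=[
    {"dx": -0.0124, "dy": 0.0136, "finger_gap": 0},
    {"dx": -0.0247, "dy": 0.0272, "finger_gap": 0},
    {"dx": -0.0247, "dy": 0.0272, "finger_gap": 0},
    {"dx": -0.0247, "dy": 0.0272, "finger_gap": 0},
    {"dx": -0.0247, "dy": 0.0272, "finger_gap": 0},
    {"dx": -0.0247, "dy": 0.0272, "finger_gap": 0},
    {"dx": -0.0247, "dy": 0.0272, "finger_gap": 0},
    {"dx": -0.0247, "dy": 0.0272, "finger_gap": 0},
    {"dx": -0.0247, "dy": 0.0272, "finger_gap": 0},
    {"dx": -0.0124, "dy": 0.0136, "finger_gap": 0},
    {"finger_gap": 0},
  ],
)

```text
t: 38.6
ee_pos: [0.6205, 0.0708, 0.0972]
tool_rot: [180.0, -0.0, -160.9]
force: [-0.7, -0.5, -9.3]
grip_width: 0.132
grip_force: 108.6
```

shift_gripper(
  segments=[
    {"turn": -5, "finger_gap": 0},
    {"turn": -9, "finger_gap": 0},
    {"turn": -9, "finger_gap": 0},
    {"turn": -9, "finger_gap": 0},
    {"turn": -9, "finger_gap": 0},
    {"turn": -9, "finger_gap": 0},
    {"turn": -9, "finger_gap": 0},
    {"turn": -9, "finger_gap": 0},
    {"turn": -9, "finger_gap": 0},
    {"turn": -9, "finger_gap": 0},
    {"turn": -9, "finger_gap": 0},
    {"turn": -9, "finger_gap": 0},
    {"turn": -9, "finger_gap": 0},
    {"turn": -9, "finger_gap": 0},
    {"turn": -9, "finger_gap": 0},
    {"turn": -9, "finger_gap": 0},
    {"turn": -9, "finger_gap": 0},
    {"turn": -9, "finger_gap": 0},
    {"turn": -9, "finger_gap": 0},
    {"turn": -9, "finger_gap": 0},
  ],
)

```text
t: 41.1
ee_pos: [0.6202, 0.0685, 0.0979]
tool_rot: [180.0, 0.0, 15.3]
force: [-0.4, -0.1, -7.8]
grip_width: 0.131
grip_force: 108.7
```

```bash
python3 go.py .6206,.0688,.0978,18.5
```

```text
t 41.10 pos [0.6202 0.0685 0.0979] rot [1.800e+02 1.000e-02 1.525e+01] j [ 25.   7.  -2.   0. -81.  81.] F [-0.4 -0.1 -7.8] grip 0.131 108.7
to [0.6206 0.0688 0.0978] tool delta [ 0.0005 -0.0002  0.0001] turn(after shift) -3.25
```

shift_gripper(
  segments=[
    {"dx": 0.0005, "turn": -3.5, "finger_gap": 0},
    {"dz": 0.01, "finger_gap": 0},
    {"dz": 0.01, "finger_gap": 0},
    {"dz": 0.008, "finger_gap": 0},
    {"finger_gap": 0},
    {"finger_gap": 0},
    {"finger_gap": 0},
  ],
)

```text
t: 41.98
ee_pos: [0.6212, 0.0694, 0.0704]
tool_rot: [180.0, -0.1, 18.5]
force: [-0.0, 1.3, -9.2]
grip_width: 0.133
grip_force: 108.7
```

```bash
python3 go.py .6206,.0688,.0685,18.5; python3 - <<'E'
from rig import r
from h import *
p=r.get_state()["ee_pos"];yaw=np.radians(r.get_state()["tool_rot"][2]-180)
L=[]
for n,w,off in(("top",80,(.0018,.0021)),("scene",90,(-.0007,-.0052))):
    im=np.mean([snap(r,n).astype(float) for _ in range(8)],0).astype(np.uint8); cv2.imwrite(f"pics/fin_{n}.png",im)
    c=proj(n,[[.6,.063,.07]])[0]; u0,v0=(c-[w/2,65]).astype(int); k=4.4
    a=cv2.resize(im[v0:v0+125,u0:u0+w],None,fx=k,fy=k,interpolation=cv2.INTER_CUBIC)
    D=lambda P,col:cv2.polylines(a,[np.round((P-[u0,v0]+.5)*k).astype(int)],True,col,1)
    q=[p[0]+off[0],p[1]+off[1],yaw]
    for s in shapes("V",q,.08): D(prism(n,*s),(0,0,255))
    f=[.5907+off[0],.0588+off[1],np.radians(-161.45)]
    for s in shapes("F",f)[1:]: D(prism(n,*s),(0,255,0))
    L.append(a); print(n,u0,v0)
cv2.imwrite("pics/e.png",np.hstack(L))
E
```

```text
t 41.98 pos [0.6212 0.0694 0.0704] rot [ 1.80e+02 -5.00e-02  1.85e+01] j [ 25.   8.  -4.   0. -78.  84.] F [-0.   1.3 -9.2] grip 0.133 108.7
to [0.6206 0.0688 0.0685] tool delta [-0.0008  0.0003  0.0019] turn(after shift) -0.0
top 235 113
scene 240 141
```

View pics/e.png

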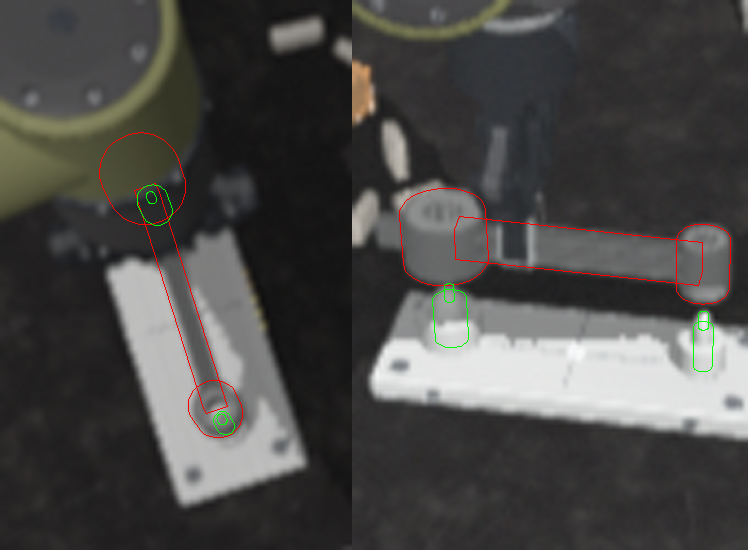

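The last picture shows both collars flat on the plate with the pins standing out. In the scene half, the lever bosses at (445,237) and (704,265) match the predicted outlines to within a pixel and hang above the thick (450,300) and thin (703,320) pins. Now the steady reading and a final trim.

```bash
python3 go.py .6206,.0688,.0685,18.5; python3 - <<'E'
from h import *
from rig import r
im0=snap(r,"scene"); im=cv2.imread("pics/fin_scene.png"); snap(r,"top"); s=r.get_state(); p=s["ee_pos"]
# along-lever check: shading-normalised edge energy along predicted boss outlines
g=cv2.GaussianBlur(cv2.cvtColor(im,cv2.COLOR_BGR2GRAY).astype(np.float32),(0,0),.7); G=cv2.magnitude(cv2.Sobel(g,5,1,0),cv2.Sobel(g,5,0,1))
G=np.minimum(G,np.percentile(G,95))
yaw=np.radians(s["tool_rot"][2]-180); 
def sc(d):
    q=[p[0]-.0007+d*np.cos(yaw),p[1]-.0052+d*np.sin(yaw),yaw]; t=0
    for sh in shapes("V",q,.0815)[:2]:
        c=prism("scene",*sh); c=np.vstack([np.linspace(c[i],c[(i+1)%len(c)],12) for i in range(len(c))]).astype(np.float32)
        t+=cv2.remap(G,c[:,:1],c[:,1:],cv2.INTER_LINEAR).mean()
    return t
for d in np.arange(-.006,.0061,.001): print(round(d,3),round(float(sc(d)),1))
E
```

```text
t 42.77 pos [0.6209 0.0693 0.0698] rot [-1.7999e+02  1.0000e-02  1.8500e+01] j [ 25.   8.  -4.  -0. -78.  84.] F [-0.1 -0.3 -8.2] grip 0.127 108.7
to [0.6206 0.0688 0.0685] tool delta [-0.0004  0.0004  0.0013] turn(after shift) 0.0
-0.006 219.2
-0.005 233.6
-0.004 248.4
-0.003 261.6
-0.002 272.1
-0.001 278.8
0.0 281.6
0.001 280.8
0.002 276.3
0.003 264.6
0.004 249.8
0.005 233.4
0.006 217.4
```

The along-lever edge match peaks at about +0.3 mm, so the bores are on target. Trim, check and hand in.

shift_gripper(
  segments=[
    {"dx": -0.0005, "dy": 0.0005, "dz": 0.0013, "finger_gap": 0},
    {"finger_gap": 0},
    {"finger_gap": 0},
    {"finger_gap": 0},
    {"finger_gap": 0},
  ],
)

```text
t: 43.5
ee_pos: [0.6206, 0.0687, 0.0685]
tool_rot: [-180.0, -0.0, 18.5]
force: [-0.1, -0.2, -8.6]
grip_width: 0.13
grip_force: 108.7
```

```bash
python3 go.py; python3 - <<'E'
from rig import r
print(r.hand_in())
E
```

```text
t 43.50 pos [0.6206 0.0687 0.0685] rot [-179.99   -0.     18.5 ] j [ 25.   8.  -4.  -0. -78.  84.] F [-0.1 -0.2 -8.6] grip 0.13 108.7
the job is handed in; nothing more can be done
None
```

The job is handed in at 43.5 s (no verdict was returned): both collars are down flat on their pins, and the lever is held level by its balance point, bores over their pins about 20 mm above the tips, touching neither.

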